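# Roll the solder reel up into its seat

### The arm

A 6-joint arm with a two-finger parallel gripper is mounted at the origin on the work surface. World frame = base frame: x ahead of the robot, y to its left, z up, the work surface at z = 0. Lengths are in m, angles in degrees, forces in N, time in s.
With the tool pointing down it reaches from about 0.325 to 0.9 m from the base axis. Payload 6.1 kg.
Tool frame: the origin (TCP) lies at the very end of the fingers, on their centre line; the grasp point (between the pads) lies 19 mm behind it; x points along the fingers, y is the direction in which the jaws open and shut, and the axes are right-handed (so a half turn about x gives the same grasp; the last joint's range is limited). The gripper opens to 85 mm and grips with 20 to 120 N. Pads are 22 mm wide; open, the fingers measure 114 mm over their backs; the gripper's body (76 mm by 85 mm) begins 54 mm behind the grasp point. The pads swing forward as they close: fully open they stand 13 mm farther back than shut.
Start: joints at [58.035, 12.628, 87.462, -0, 79.91, -7.225], TCP at [0.262, 0.568, 0.231] pointing down, gripper open.
Joint ranges: [-170.65, 170.65], [-52.31, 119.04], [5.05, 147.46], [-71.25, 251.25], [11.57, 151.72], [-153.62, 153.62]. Speed limits (degrees/s): [147.25, 147.25, 172.46, 180, 180, 180].

### API

Orientations are given as [roll, pitch, yaw] about the fixed x, y, z axes, in that order (R = Rz(yaw) Ry(pitch) Rx(roll)).
In Python, from rig import env, optics gives the robot as it stands. Calls block until the motion is done:
- env.goto(position, orientation): joint-space move of the TCP to a pose.
- env.movel(position, v=0.15, rotation=None): straight line of the TCP; rotation=None keeps the orientation; v is the mean speed in m/s.
- env.set_joints(angles): joint-space move.
- env.ungrasp() and env.grab(grasp_force=None): open the fingers fully, or close them until they stop; grasp_force is the grip in N (None keeps the last).
- env.dwell(seconds).
- env.solve_ik(position, orientation): joint angles nearest the present ones, or None.
- env.state(): the state.
- optics.capture(name): name is "scene" or "top" or "wrist"; returns a dict with "frame" (384x512x3 uint8, red, green, blue), "fovy" (degrees; the focal length in pixels is half the picture's height over the tangent of half this angle, whatever the lens; pixels are square), "cx", "cy" (the principal point, pixels), "k1" (the pictures are not rectified: a ray, as slopes to the right and down, at radius r is drawn at 1 + k1 r^2 times it, then the intrinsics apply), "origin" and "rotation" of the camera in the world. Camera axes: x right, y down, z forward; pixel columns grow to the right and rows downward; lengths in m; the calibration is good to about 2 mm. A picture is of the moment at which its call begins. There is no depth.
A pose or a line that the arm cannot do raises env.MotionError and nothing moves.
- env.hand_in(): hands the job in, once; it reports no verdict.
Trained networks look in a picture, given as the dict that the camera call returned (one of the last four; its "shot" number tells which), for a name from the list of things; names that differ only in an ending like _2 or _b are one class to them, and where a whole thing is asked for, a point or a joint stands for the part that bears it (a point fixed in the world has none). Each returns a list of dicts, best first, with "p" (0 to 1); they miss things now and then, are a little off and sometimes report something else, mostly with a low value. They report only what shows in the picture. A call takes as long as a camera call.
- optics.spot_in(label, picture): "xy" ([column, row] in pixels, amid what is visible of it).
- optics.outline_of(label, picture): "pixels" (384x512 bool, what is visible of it) and "xy" ([column, row] in pixels, amid what is visible of it).
- optics.landmark_of(label, picture): "xy" ([column, row] in pixels: a listed point, or the origin of a listed thing).
The state is a dict: "clock": time; "joint_positions": joint angles; "joint_velocities": joint speeds; "tau": joint torques, N m; "tool_pos": TCP position; "ee_rot": TCP orientation; "force": force on the tool from outside, world axes, zero at the start; "moment": the same for the moment, N m; "finger_gap": opening from 0.0 (shut) to 1.0 (fully open).
Only numpy, scipy, OpenCV 4.12 (cv2) and the standard library are available. Lean on these libraries where they do the work, as an engineer would, in place of code of your own. Each camera call takes 0.05 s, during which the arm holds its last target.

### The job

With your fingertips, roll the solder reel with the red flanges slowly up its own lane of the reel rack, over the crest and into the pocket against the yellow stop, without letting it run back down. Do not lift it off the rack or tip it over, and leave the blue reel and everything else on the bench where it is; finish with the hand clear of everything.

Things in the scene. Friction and masses are not known exactly. Their poses are not given: they have to be found in the camera images.
- red_reel: Solder reel with two red flanges, on its side like a wheel, 0.28-0.52 kg, at rest at the foot of the left or right lane. Flanges 64 mm in diameter, 4 mm thick; 55 mm wide overall; between them a silvery winding 50 mm in diameter, 47 mm wide. Origin at the reel's centre; y axis is its axle, level and across the lane; x and z turn as it rolls. Let go on the ramp, it runs back down.
- blue_reel: A like reel (same size and axes) with blue flanges, at the foot of the other lane; it must stay there (within 15 mm).
- rack: Fixed two-lane reel rack, 228 x 137 mm. Origin on the bench, midway between the lanes; x points uphill along the lanes (within 0.4 rad of straight away from the robot), y to the left lane, z up. The numbers of the rack's parts below are in this frame, mm. Lane centre lines at y = 33 and -33, each 61 wide inside, between thin dark walls that stand 13 above the ramp.
- ramp_foot (a point): Foot of the 9 degree aluminium ramps, midway between the lanes, x = -110, height 8. A black lip (x = -116 to -110, top at height 15) keeps the reels there: a waiting reel's centre is at x = -94, height 43. On the ramp a reel's centre is 32.4 straight above the ramp's surface.
- crest (a point): Crest of the ramps, midway between the lanes, x = 50, height 33. Past it the floor steps down 6 into a pocket that falls 3 degrees to the stop. A reel pushed past the crest drops in and stays. Before the crest it should move slower than 0.25 m/s.
- stop_left (a point): Point on the face of the yellow stop plate (face at x = 104, top at height 66) of the left (+y) lane, on its centre line at height 59. A reel resting in the pocket against the stop has its centre at x = 72, height 58.
- stop_right (a point): The same for the right (-y) lane.
- radio: Bystander: red handheld radio lying on its back, 140 x 56 x 34 mm. Origin at the centre of its underside (so for all bystanders below). All must stay within 20 mm of where they stand.
- battery: Bystander: black battery pack, 100 x 52 x 20 mm, lying flat.
- flux_jar: Bystander: amber jar, 44 mm in diameter, 45 mm high.
- eraser: Bystander: white and blue eraser, 60 x 24 x 14 mm.
- connector: Bystander: brass connector standing upright on its dark foot, 26 mm in diameter, 28 mm high.

How it is judged (in metres and radians):
On the way, in this order (a step that is already met when the one before it is completed fails the run):
1. the red reel is rolled to the upper half of its ramp (x of red_reel in the frame of rack between -0.02 and 0.05 m and z of red_reel in the frame of rack below 0.0757404 m), for 0.05 s.
2. the red reel is in the pocket at the stop (x of red_reel in the frame of rack above 0.067 m and z of red_reel in the frame of rack below 0.0622325 m), for 0.2 s.
At the end, for the whole second after the job is handed in: The red reel rests in the pocket of its lane, within 5 mm of the stop and 4 mm of its seated height, its axle square to the lane within 0.15 rad, at rest; the blue reel is within 15 mm and the other things within 20 mm of where they stood (all of step 2 and x of red_reel in the frame of rack below 0.076 m and z of red_reel in the frame of rack above 0.0542325 m and y of red_reel in the frame of rack between -0.045 and 0.045 m and angle between the y axis of red_reel and the y axis of rack, either way round below 0.15 rad and linear speed of red_reel below 0.02 m/s and distance of blue_reel from where it was at the start of the episode below 0.015 m and distance of each of radio, battery, flux_jar, eraser, connector from where it was at the start of the episode below 0.02 m); the robot touches nothing.
It fails at once if the red reel runs back or is flung: faster than 0.25 m/s on the ramp (x of red_reel in the frame of rack below 0.042 m and linear speed of red_reel above 0.25 m/s).
It fails at once if the red reel is lifted clear of the rack (by more than about 12 mm) (z of red_reel in the frame of rack above 0.0777404 m or (x of red_reel in the frame of rack below -0.07 m and z of red_reel in the frame of rack above 0.0587343 m) or (x of red_reel in the frame of rack below -0.04 m and z of red_reel in the frame of rack above 0.0634858 m) or (x of red_reel in the frame of rack below -0.01 m and z of red_reel in the frame of rack above 0.0682373 m) or (x of red_reel in the frame of rack below 0.02 m and z of red_reel in the frame of rack above 0.0729889 m)).
It fails at once if the red reel is tipped over (angle between red_reel's own y axis and vertical below 1.2 rad).
It fails at once if the blue reel is moved from its place (distance of blue_reel from where it was at the start of the episode above 0.015 m).
It fails at once if another thing on the bench is disturbed (distance of any of radio, battery, flux_jar, eraser, connector from where it was at the start of the episode above 0.02 m).
It also fails if it takes over 38 s, if anything falls off the work surface, if the arm or the gripper's body presses on something with over 40 N, if the wrist force passes 120 N, or if a joint passes its speed limit or range.

## Working session

There is one attempt and no reset: what is moved stays moved. The work goes in short steps, each a Python script; the robot and the scene stay as the last script left them, time stands still between calls to the robot, and variables do not carry over. Pictures are saved under pics/ and viewed, and the job is handed in when it is done.

```bash
ls; mkdir -p pics
cat > h.py <<'E'
import numpy as np, cv2
from rig import env, optics
def save(p,n): cv2.imwrite('pics/'+n+'.png', p['frame'][:,:,::-1])
def f(p): return 192/np.tan(np.radians(p['fovy'])/2)
def ray(p,xy):
    F=f(p); d=np.array([(xy[0]-p['cx'])/F,(xy[1]-p['cy'])/F]); u=d.copy()
    for _ in range(20): u=d/(1+p['k1']*(u@u))
    R=np.array(p['rotation']); return np.array(p['origin']),R@np.array([u[0],u[1],1.])
def atz(p,xy,z):
    o,d=ray(p,xy); return o+d*(z-o[2])/d[2]
def proj(p,X):
    c=np.array(p['rotation']).T@(np.array(X)-p['origin']); u=c[:2]/c[2]; u=u*(1+p['k1']*(u@u))
    return u*f(p)+[p['cx'],p['cy']]
E
python3 - <<'E'
from h import *
for n in ['scene','top']:
    p=optics.capture(n); save(p,n+'0')
    for l,z in [('ramp_foot',.008),('crest',.033),('stop_left',.059),('stop_right',.059),('rack',0)]:
        for r in optics.landmark_of(l,p)[:2]: print(n,l,r['xy'],r['p'],atz(p,r['xy'],z).round(4))
    for l,z in [('red_reel',.043),('blue_reel',.043),('radio',0),('battery',0),('flux_jar',0),('eraser',0),('connector',0)]:
        for r in optics.landmark_of(l,p)[:2]: print(n,l,r['xy'],r['p'],atz(p,r['xy'],z).round(4))
s=env.state(); print(s['tool_pos'],s['ee_rot'],s['clock'])
E
```

```text
picsTraceback (most recent call last):
  File "<stdin>", line 5, in <module>
  File "h.py", line 10, in atz
    o,d=ray(p,xy); return o+d*(z-o[2])/d[2]
                                       ~^^^
IndexError: invalid index to scalar variable.
```

Run:
```python
from h import *
p=optics.capture('top'); print({k:v for k,v in p.items() if k!='frame'})
```

```text
{'fovy': 44.54136564100506, 'cx': 262.3345162123785, 'cy': 188.32582752408663, 'k1': 0.03381118681059769, 'origin': array([0.50954577, 0.03925307, 1.01709083]), 'rotation': array([-176.27589867,    0.96030807,  -88.43821086]), 'shot': 2}
```

Rotation is roll/pitch/yaw in degrees.

```bash
sed -i "s/np.array(p\['rotation'\])/Rm(p)/" h.py
cat >> h.py <<'E'
from scipy.spatial.transform import Rotation
def Rm(p): return Rotation.from_euler('xyz',p['rotation'],degrees=True).as_matrix()
E
python3 - <<'E'
from h import *
for n in ['scene','top']:
    p=optics.capture(n); save(p,n+'0')
    for l,z in [('ramp_foot',.008),('crest',.033),('stop_left',.059),('stop_right',.059),('rack',0)]:
        for r in optics.landmark_of(l,p)[:2]: print(n,l,r['xy'],r['p'],atz(p,r['xy'],z).round(4))
    for l,z in [('red_reel',.043),('blue_reel',.043),('radio',0),('battery',0),('flux_jar',0),('eraser',0),('connector',0)]:
        for r in optics.landmark_of(l,p)[:2]: print(n,l,r['xy'],r['p'],atz(p,r['xy'],z).round(4))
s=env.state(); print(s['tool_pos'],s['ee_rot'],s['clock'])
E
```

```text
scene ramp_foot [212.8, 191.4] 0.75 [ 0.4805 -0.0049  0.008 ]
scene ramp_foot [139.9, 255.3] 0.74 [ 0.6439 -0.1401  0.008 ]
scene crest [243.4, 233.1] 0.86 [0.6278 0.0458 0.033 ]
scene crest [204.1, 184.2] 0.32 [ 0.4861 -0.0215  0.033 ]
scene stop_left [274.6, 236.6] 0.92 [0.6656 0.0962 0.059 ]
scene stop_right [237.9, 248.5] 0.69 [0.6879 0.0317 0.059 ]
scene stop_right [154.9, 214.0] 0.29 [ 0.5931 -0.1103  0.059 ]
scene rack [236.2, 232.3] 0.96 [0.5927 0.0351 0.    ]
scene red_reel [203.9, 186.5] 0.96 [ 0.505  -0.0218  0.043 ]
scene blue_reel [232.9, 180.6] 0.67 [0.4913 0.0359 0.043 ]
scene radio [325.1, 205.6] 0.64 [0.5324 0.2186 0.    ]
scene radio [234.3, 227.5] 0.59 [0.5796 0.0324 0.    ]
scene battery [143.3, 253.6] 0.62 [ 0.633  -0.1359  0.    ]
scene eraser [286.7, 169.2] 0.59 [0.4097 0.1586 0.    ]
scene connector [295.6, 231.1] 0.46 [0.5986 0.1477 0.    ]
top ramp_foot [275.7, 186.2] 0.43 [0.5801 0.0293 0.008 ]
top crest [269.6, 159.9] 0.76 [0.6337 0.0438 0.033 ]
top stop_left [243.8, 140.8] 0.96 [0.6686 0.0979 0.059 ]
top stop_right [272.7, 129.6] 0.67 [0.6934 0.0389 0.059 ]
top rack [275.9, 185.9] 0.79 [0.5813 0.0288 0.    ]
top red_reel [305.2, 223.9] 0.75 [ 0.5011 -0.0333  0.043 ]
top blue_reel [272.1, 234.1] 0.72 [0.4782 0.0345 0.043 ]
top radio [186.8, 208.8] 0.9 [0.5264 0.2209 0.    ]
top battery [355.1, 165.5] 0.76 [ 0.6302 -0.1419  0.    ]
top battery [245.9, 140.7] 0.66 [0.6788 0.0969 0.    ]
top flux_jar [347.1, 209.4] 0.57 [ 0.5345 -0.1261  0.    ]
top eraser [217.6, 260.5] 0.75 [0.417  0.1502 0.    ]
top connector [224.2, 173.4] 0.46 [0.6057 0.1422 0.    ]
[0.26156631 0.56760763 0.23130458] [ -76.19591215   89.99793526 -100.93609686] 1.45
```

View pics/scene0.png

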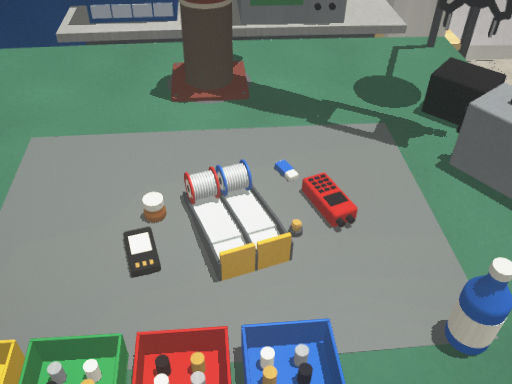

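View pics/top0.png

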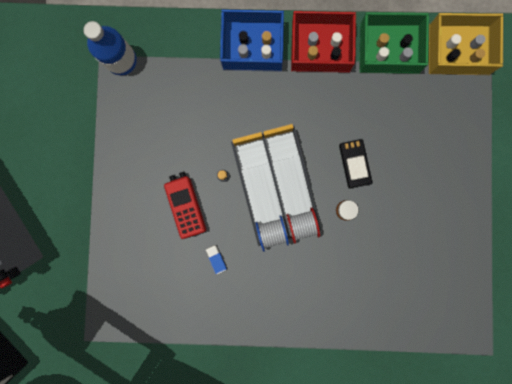

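```bash
cat >> h.py <<'E'
from scipy.optimize import least_squares
PTS={'ramp_foot':(-.11,0,.008),'crest':(.05,0,.033),'stop_left':(.104,.033,.059),'stop_right':(.104,-.033,.059),'rack':(0,0,0),'red_reel':(-.094,-.033,.043),'blue_reel':(-.094,.033,.043)}
def r2w(t,X):
    c,s=np.cos(t[2]),np.sin(t[2]); X=np.asarray(X,float)
    return np.array([t[0]+c*X[0]-s*X[1],t[1]+s*X[0]+c*X[1],X[2]])
E
python3 - <<'E'
from h import *
obs=[]
for n in ['scene','top','scene','top']:
    p=optics.capture(n)
    for l in PTS:
        for r in optics.landmark_of(l,p)[:3]: obs.append((p,l,np.array(r['xy']),r['p'],n))
    
def res(t): return np.concatenate([(proj(p,r2w(t,PTS[l]))-xy)*pp for p,l,xy,pp,n in obs])
s=least_squares(res,[.59,.03,.34],loss='cauchy',f_scale=1.5)
print(s.x)
for p,l,xy,pp,n in obs: print(n,l,round(pp,2),(xy-proj(p,r2w(s.x,PTS[l]))).round(1))
np.save('t.npy',s.x)
# overlay
for n in ['scene','top']:
    p=optics.capture(n); im=cv2.resize(p['frame'][:,:,::-1],None,fx=4,fy=4,interpolation=cv2.INTER_CUBIC)
    def L(pts,c):
        q=np.array([proj(p,r2w(s.x,x)) for x in pts]); q=((q+.5)*4-.5).round().astype(int); cv2.polylines(im,[q],False,c,1,cv2.LINE_AA)
    for y in (-.033,.033):
        L([(-.11,y-.0305,.008),(.05,y-.0305,.033),(.05,y+.0305,.033),(-.11,y+.0305,.008),(-.11,y-.0305,.008)],(0,255,0))
        L([(.104,y-.0305,.066),(.104,y+.0305,.066)],(255,0,255))
        for e in (-.0275,.0275):
            a=np.linspace(0,2*np.pi,40); L([(-.094+.032*np.cos(k),y+e,.043+.032*np.sin(k)) for k in a],(255,255,0))
    c=((proj(p,r2w(s.x,(0,0,.03))))*4).astype(int)
    cv2.imwrite('pics/ov_'+n+'.png',im[max(0,c[1]-300):c[1]+300,max(0,c[0]-350):c[0]+350])
E
```

```text
[0.58230204 0.03096949 0.30372158]
scene ramp_foot 0.78 [1.2 1.6]
scene crest 0.57 [-1.9 -0.1]
scene stop_left 0.69 [ 0.1 -2.5]
scene stop_left 0.46 [-39.9  -9.5]
scene stop_right 0.67 [-0.8  0.8]
scene rack 0.83 [-0.3  0.9]
scene red_reel 0.78 [ 0.6 -1.5]
scene blue_reel 0.58 [0.5 1.9]
top ramp_foot 0.98 [ 2.2 -2.4]
top ramp_foot 0.62 [ -12.1 -103.3]
top crest 0.73 [ 0.6 -2. ]
top stop_left 0.76 [-1.7 -4.3]
top stop_left 0.53 [-28.3 120.1]
top stop_right 0.71 [0.7 0.9]
top rack 0.31 [-29.3 -44.2]
top blue_reel 0.65 [-1.5  3. ]
top blue_reel 0.34 [ 82.9 -63.8]
top blue_reel 0.17 [-55.   25.1]
scene ramp_foot 0.88 [-0.7 -0.8]
scene crest 0.82 [ 1.1 -2. ]
scene stop_right 0.72 [ 0.3 -2.1]
scene rack 0.67 [1.2 2.3]
scene red_reel 0.9 [ 0.9 -1.3]
scene red_reel 0.3 [15.8  6.4]
scene blue_reel 0.68 [-1.1  1.2]
top crest 0.88 [ 2.  -0.1]
top crest 0.39 [-24.6 -22.2]
top stop_left 0.87 [0.9 1.9]
top stop_right 0.58 [-1.2  2.7]
top rack 0.9 [ 0.4 -1.6]
top red_reel 0.98 [ 1.3 -1.2]
top blue_reel 0.74 [-1.   2.3]
```

View pics/ov_scene.png

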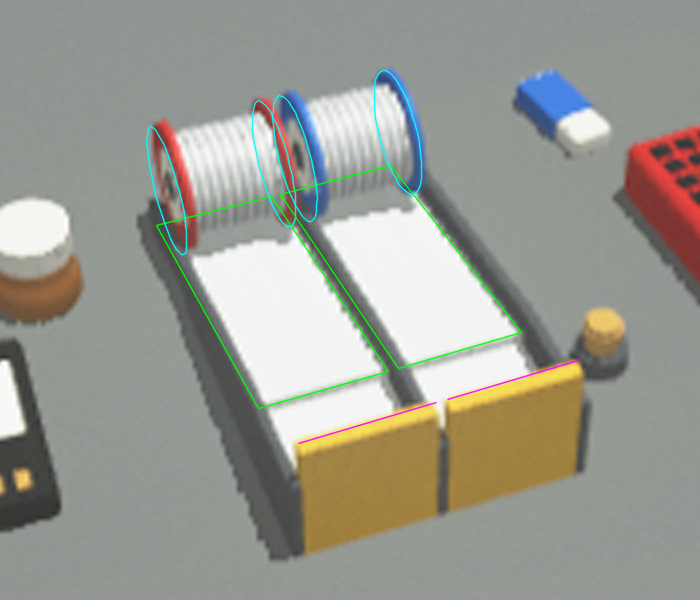

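View pics/ov_top.png

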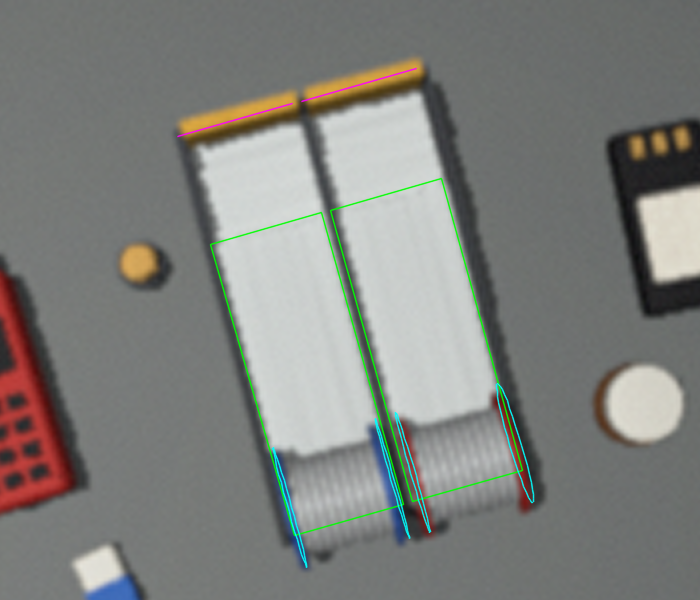

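```bash
cat > fit.py <<'E'
from h import *
from scipy.optimize import minimize
def hull(p,t,c,K=4):
    a=np.linspace(0,2*np.pi,48)
    P=[proj(p,r2w(t,(c[0]+.032*np.cos(k),c[1]+e,c[2]+.032*np.sin(k)))) for k in a for e in (-.0275,.0275)]
    m=np.zeros((384*K,512*K),np.uint8); q=((np.array(P)+.5)*K-.5)
    cv2.fillConvexPoly(m,cv2.convexHull(q.round().astype(np.int32)),1); return cv2.resize(m.astype(np.float32),(512,384),interpolation=cv2.INTER_AREA)
E
python3 - <<'E'
from fit import *
t0=np.load('t.npy'); M={}
for n in ['scene','top']:
    p=optics.capture(n)
    for l in ['red_reel','blue_reel']:
        o=optics.outline_of(l,p)
        print(n,l,[(r['p'],r['pixels'].sum(),np.round(r['xy'],1)) for r in o[:2]])
        M[n,l]=(p,o[0]['pixels'].astype(np.float32))
        im=p['frame'][:,:,::-1].copy(); 
def cost(v,keys):
    t=[v[0],v[1],v[2]]; J=0
    for k in keys:
        p,m=M[k]; c=PTS[k[1]]; h=hull(p,t,c); J+=1-np.minimum(h,m).sum()/np.maximum(h,m).sum()
    return J
for keys in [list(M),[k for k in M if k[0]=='scene'],[k for k in M if k[0]=='top'],[k for k in M if 'red' in k[1]],[k for k in M if 'blue' in k[1]]]:
    S=np.vstack([t0]+[t0+d for d in np.diag([.006,.006,.05])])
    r=minimize(cost,t0,args=(keys,),method='Nelder-Mead',options=dict(initial_simplex=S,xatol=1e-4,fatol=1e-4))
    print(keys,r.x.round(4),r.fun/len(keys),'red',r2w(r.x,PTS['red_reel'])[:2].round(4),'blue',r2w(r.x,PTS['blue_reel'])[:2].round(4))
print(r2w(t0,PTS['red_reel']),r2w(t0,PTS['blue_reel']))
E
```

```text
scene red_reel [(0.73, np.int64(847), array([202.5, 186. ])), (0.31, np.int64(6467), array([239.4, 232.6]))]
scene blue_reel [(0.58, np.int64(872), array([234.7, 177.4]))]
top red_reel [(0.87, np.int64(716), array([304.6, 223.7]))]
top blue_reel [(0.76, np.int64(726), array([269.5, 235.7]))]
[('scene', 'red_reel'), ('scene', 'blue_reel'), ('top', 'red_reel'), ('top', 'blue_reel')] [0.5808 0.0312 0.288 ] 0.20739410817623138 red [ 0.5    -0.0271] blue [0.4813 0.0362]
[('scene', 'red_reel'), ('scene', 'blue_reel')] [0.5813 0.0273 0.2321] 0.19219651818275452 red [ 0.4974 -0.0265] blue [0.4822 0.0378]
[('top', 'red_reel'), ('top', 'blue_reel')] [0.5814 0.0321 0.304 ] 0.20253470540046692 red [ 0.5016 -0.0275] blue [0.4818 0.0355]
[('scene', 'red_reel'), ('top', 'red_reel')] [0.5811 0.032  0.2955] 0.21400120854377747 red [ 0.5007 -0.0269] blue [0.4815 0.0362]
[('scene', 'blue_reel'), ('top', 'blue_reel')] [0.5819 0.0325 0.3026] 0.20230120420455933 red [ 0.502  -0.0271] blue [0.4823 0.0359]
[ 0.50247384 -0.02863301  0.043     ] [0.48273499 0.03434617 0.043     ]
```

```bash
cat >> h.py <<'E'
T=np.array([.5815,.0317,.295])
def ori(sign=1):
    y=np.array([-np.sin(T[2]),np.cos(T[2]),0])*sign; x=np.array([0,0,-1.]); z=np.cross(x,y)
    return Rotation.from_matrix(np.c_[x,y,z]).as_euler('xyz',degrees=True)
Y=-.033
def W(x,z,y=Y): return r2w(T,(x,y,z))
E
python3 - <<'E'
from h import *
for s in (1,-1): print(s,ori(s),env.solve_ik(W(-.148,.2),ori(s)),env.solve_ik(W(.04,.05),ori(s)))
q=[env.solve_ik(W(-.148,.2),ori(s)) for s in (1,-1)]
s=(1,-1)[int(np.argmin([np.abs(a-env.state()['joint_positions']).max() for a in q]))]
env.grab(20)
env.goto(W(-.148,.2),ori(s)); env.movel(W(-.148,.09),v=.12); env.movel(W(-.148,.036),v=.06)
st=env.state(); print(s,st['clock'],st['tool_pos'],W(-.148,.036),st['force'],st['finger_gap'])
for n in ['scene','top']:
    p=optics.capture(n); c=proj(p,W(-.1,.05)).astype(int)
    im=p['frame'][max(0,c[1]-70):c[1]+70,c[0]-90:c[0]+90,::-1]; cv2.imwrite('pics/a_'+n+'.png',cv2.resize(im,None,fx=4,fy=4))
E
```

```text
1 [-16.90225496  90.           0.        ] [ -15.47721785  -10.44167175  114.29150336    0.           76.15016839
 -122.37947281] [-6.10297126e+00  2.37677373e+01  9.42940556e+01 -2.54444375e-14
  6.19382071e+01 -1.13005226e+02]
-1 [163.09774504  90.           0.        ] [-15.47721785 -10.44167175 114.29150336   0.          76.15016839
  57.62052719] [-6.10297126e+00  2.37677373e+01  9.42940556e+01 -2.54444375e-14
  6.19382071e+01  6.69947738e+01]
-1 8.6167 [ 0.44988669 -0.04299846  0.03635019] [ 0.4494877  -0.04290397  0.036     ] [-0.06612411  0.43273436 -0.46084137] -0.0018780168149235628<sys>:0: UserWarning: Gimbal lock detected. Setting third angle to zero since it is not possible to uniquely determine all angles.
```

```bash
ls pics
```

```text
a_scene.png
a_top.png
ov_scene.png
ov_top.png
scene0.png
top0.png
```

View pics/a_scene.png

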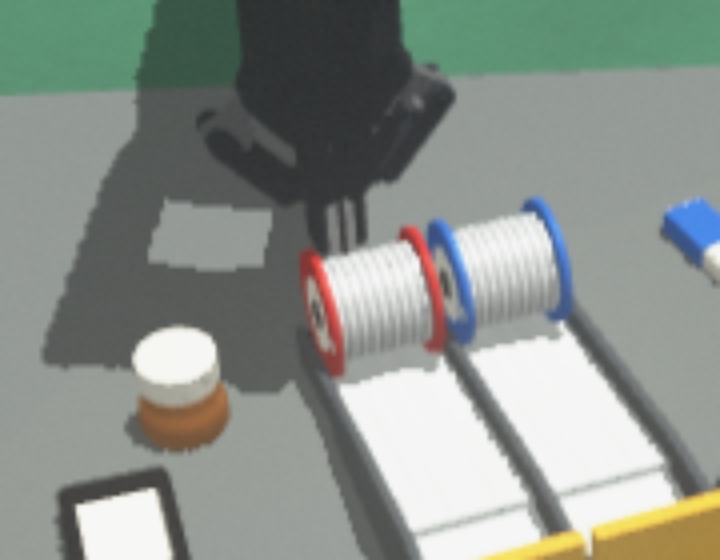

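View pics/a_top.png

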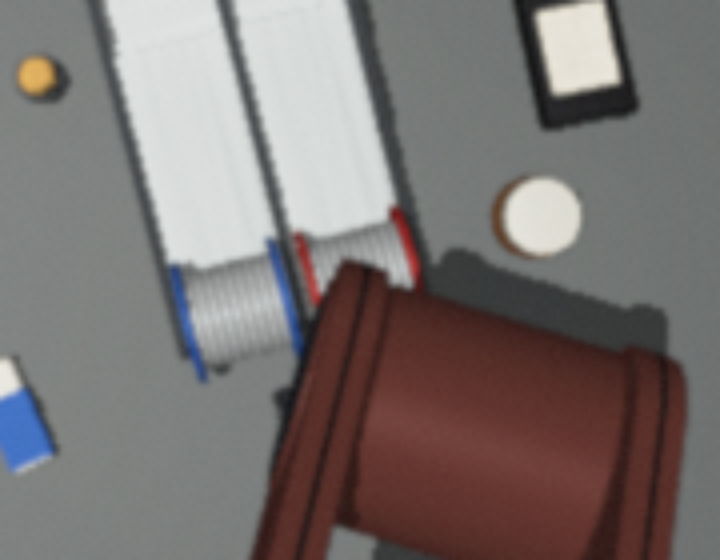

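```bash
cat > push.py <<'E'
from h import *
E
python3 - <<'E' 2>&1 | grep -v Warn
from h import *
g=.156; x0=-.130; z0=.036
env.movel(W(x0,z0),v=.05)
st=env.state(); print(st['clock'],st['force'].round(2))
# push centre to about -0.045
x=-.085; env.movel(W(x,z0+g*(x-x0)),v=.035)
st=env.state(); print(st['clock'],st['tool_pos'],W(x,z0+g*(x-x0)),st['force'].round(2))
for n in ['scene']:
    p=optics.capture(n); c=proj(p,W(-.05,.05)).astype(int)
    print([ (r['p'],r['xy'],r2w([0,0,-T[2]],np.r_[atz(p,r['xy'],.05)[:2]-T[:2],0])) for r in optics.landmark_of('red_reel',p)[:2]])
    im=p['frame'][max(0,c[1]-70):c[1]+70,c[0]-90:c[0]+90,::-1]; cv2.imwrite('pics/b_'+n+'.png',cv2.resize(im,None,fx=4,fy=4))
E
```

```text
9.225 [-1.78 -0.33 -0.22]
10.675 [ 0.50971339 -0.02456996  0.04291919] [ 0.50976623 -0.02458736  0.04302   ] [-1.41  0.09  0.23]
[(0.59, [210.9, 195.9], array([-0.04982822, -0.02737911,  0.        ]))]
```

View pics/b_scene.png

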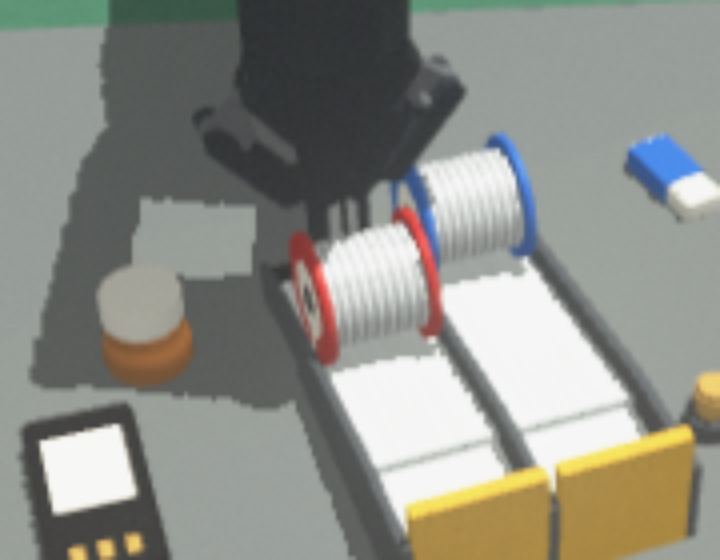

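```bash
python3 - <<'E' 2>&1 | grep -v Warn
from h import *
g=.156; x0=-.130; z0=.036
x=-.016; env.movel(W(x,z0+g*(x-x0)),v=.035)
st=env.state(); print(st['clock'],st['tool_pos'],W(x,z0+g*(x-x0)),st['force'].round(2))
for n in ['scene']:
    p=optics.capture(n); c=proj(p,W(0,.05)).astype(int)
    print([ (r['p'],r['xy'],r2w([0,0,-T[2]],np.r_[atz(p,r['xy'],.06)[:2]-T[:2],0])) for r in optics.landmark_of('red_reel',p)[:2]])
    im=p['frame'][max(0,c[1]-70):c[1]+70,c[0]-90:c[0]+90,::-1]; cv2.imwrite('pics/c_'+n+'.png',cv2.resize(im,None,fx=4,fy=4))
E
```

```text
12.9167 [ 0.57573708 -0.00454252  0.0537815 ] [ 0.57578558 -0.00452631  0.053784  ] [-1.47 -1.09  1.15]
[(0.55, [223.6, 215.6], array([ 0.01955182, -0.02657349,  0.        ])), (0.54, [290.3, 173.0], array([-0.04666682,  0.13693616,  0.        ]))]
```

View pics/c_scene.png

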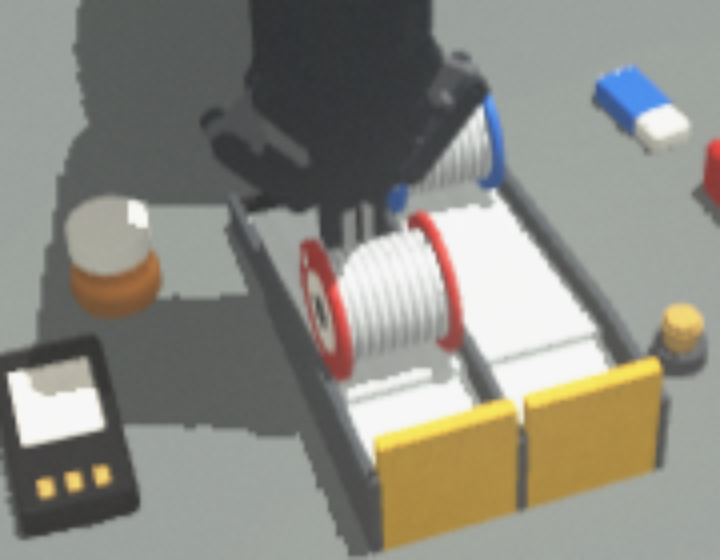

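```bash
python3 - <<'E' 2>&1 | grep -v Warn
from h import *
g=.156; x0=-.130; z0=.036
x=.012; env.movel(W(x,z0+g*(x-x0)),v=.03)
env.movel(W(.026,.0585),v=.03)
env.dwell(.3)
st=env.state(); print(st['clock'],st['tool_pos'],W(.026,.0585),st['force'].round(2))
for n in ['scene']:
    p=optics.capture(n); c=proj(p,W(0.04,.05)).astype(int)
    print([ (r['p'],r['xy'],r2w([0,0,-T[2]],np.r_[atz(p,r['xy'],.058)[:2]-T[:2],0])) for r in optics.landmark_of('red_reel',p)[:2]])
    im=p['frame'][max(0,c[1]-70):c[1]+70,c[0]-90:c[0]+90,::-1]; cv2.imwrite('pics/d_'+n+'.png',cv2.resize(im,None,fx=4,fy=4))
E
```

```text
15.025 [0.61587729 0.00765386 0.05851217] [0.61597127 0.00768477 0.0585    ] [-0.46 -0.3   0.59]
[(0.66, [232.1, 235.7], array([ 0.06970475, -0.02922932,  0.        ]))]
```

View pics/d_scene.png

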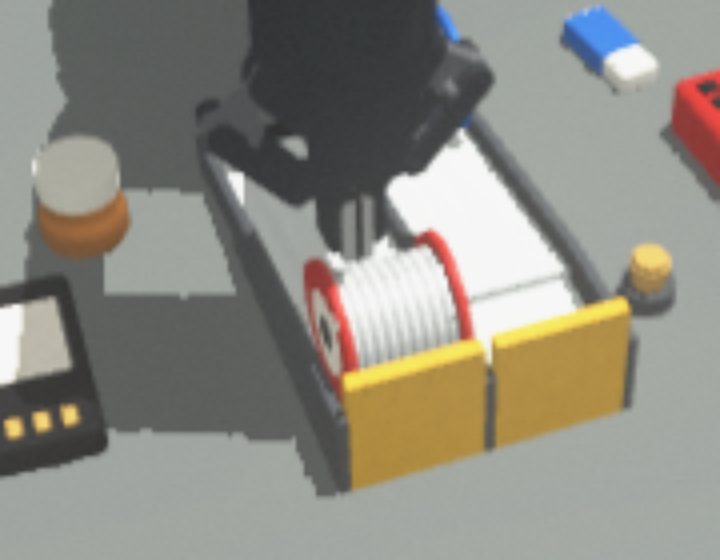

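```bash
python3 - <<'E' 2>&1 | grep -v Warn
from h import *
env.movel(W(-.005,.0585),v=.06); env.movel(W(-.03,.22),v=.12)
q=np.array(env.state()['joint_positions']); q[0]+=45; env.set_joints(q)
st=env.state(); print(st['clock'],st['tool_pos'],st['force'].round(2))
for n in ['scene','top']:
    p=optics.capture(n); save(p,'e0_'+n); c=proj(p,W(0,.05)).astype(int)
    z=.058
    for l,z in [('red_reel',.058),('blue_reel',.043)]:
        print([ (r['p'],r['xy'],r2w([0,0,-T[2]],np.r_[atz(p,r['xy'],z)[:2]-T[:2],0])) for r in optics.landmark_of(l,p)[:2]])
    im=p['frame'][max(0,c[1]-70):c[1]+70,c[0]-90:c[0]+90,::-1]; cv2.imwrite('pics/e_'+n+'.png',cv2.resize(im,None,fx=4,fy=4))
E
```

```text
18.8833 [0.40405892 0.39058147 0.21888254] [-0.34 -0.42  0.58]
[(0.9, [231.7, 237.5], array([ 0.07343658, -0.03135678,  0.        ])), (0.65, [157.0, 213.0], array([-0.03240491, -0.13497912,  0.        ]))]
[(0.67, [230.4, 178.2], array([-0.09388132,  0.02822262,  0.        ]))]
[(0.76, [282.9, 145.8], array([ 0.07123079, -0.0369497 ,  0.        ]))]
[(0.92, [269.2, 233.7], array([-0.0956404 ,  0.03830485,  0.        ]))]
```

View pics/e_top.png

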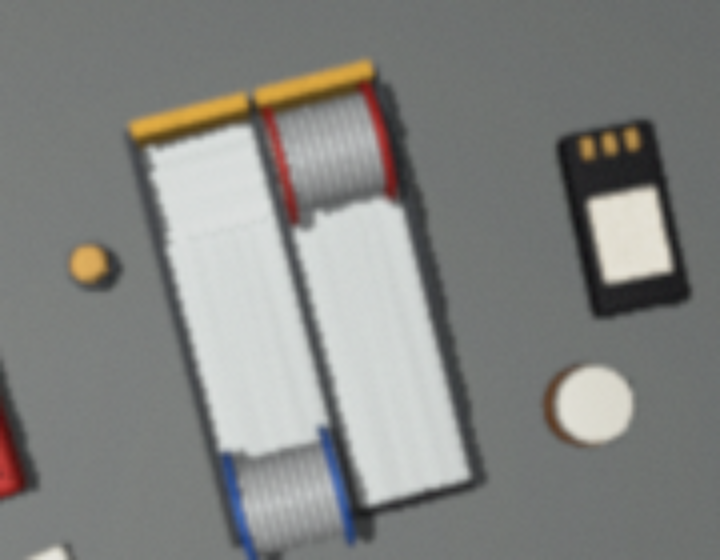

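View pics/e_scene.png

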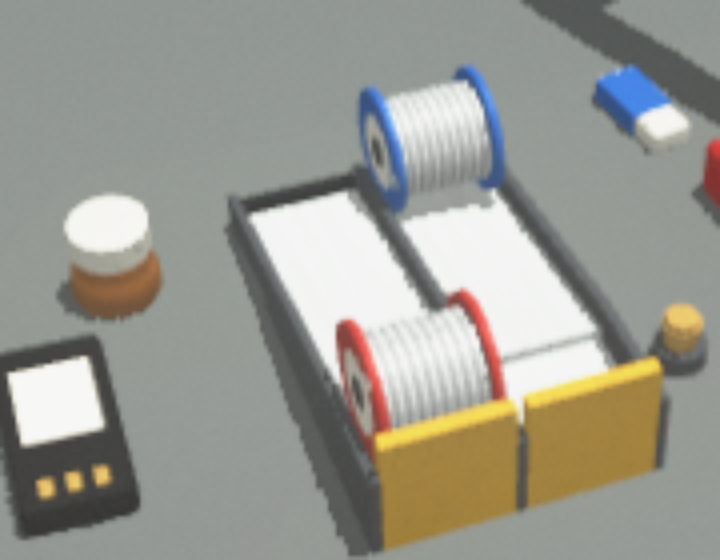

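```bash
python3 -c "
from rig import env
env.hand_in(); print(env.state()['clock'])"
```

```text
the job is handed in; nothing more can be done
the job is handed in; nothing more can be done
```

I pushed the red reel with the closed fingertips up the right lane, at a mean 0.03–0.035 m/s. It went over the crest and dropped into the pocket against the yellow stop. I then backed the hand off, raised it and swung it clear to the left before handing in at about 19 s on the robot's clock.

**Last checks**
- **Red reel:** the two cameras put its centre at x ≈ 0.073 m and 0.071 m in the rack frame, where 0.072 m is seated. It looks square to the lane, in line with the 0.15 rad limit, but I did not measure the angle.
- **Blue reel:** it is still at the foot of its lane, x ≈ -0.094 m to -0.096 m, where -0.094 m is its resting place. The two cameras disagree on its y by about 10 mm (0.028 m against 0.038 m). I put that down to detection and calibration error, because the hand never came near it.
- **Bystanders:** those in the final close-ups look unmoved, but I did not re-measure their positions. The radio was mostly outside those views.
- **Forces:** the readings I took between moves never exceeded about 2.2 N. I did not measure the reel's own speed.

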